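# Build up the compute pack of a pair of AR glasses

### The job

Put together the compute pack in the base shell that is clamped in the white assembly nest: lay the yellow battery flat in the middle between the four posts, then the green board in its black frame on top of the posts, then the aluminium heat sink on the middle of the board's processor, and last close the pack with the white cover, fully down on the base. Each part goes centred and square to the shell, long sides along its long sides; lower the parts into place rather than dropping them, let go of each before fetching the next, and do not push away the glasses, the mouse, the dish of screws, the terminal block or the orange spudger.

Things in the scene. Friction and masses are not known exactly. Their poses are not given: they have to be found in the camera images.
- bay (a point): Target: dark grey base shell, fixed in a white nest plate 136 x 92 mm. Point: centre of its flat floor (124 x 78 mm), 12 mm above the table; x along its long side, z up. On the floor: four posts, 8 mm across, 15 high, at x +-38, y +-15 mm; four cones to guide the cover, 12 mm across, 8 high, at x +-47.5, y +-24.5; nest corners, 4 high. Nothing stands within 30 mm of x = 0. Half turn: same.
- battery_c (a point): Loose battery: yellow block with black ends and white label, 54 (x) x 36 (y) x 12 (z) mm, about 65 g, lying flat. Point at its centre, 6 mm above its underside; x along its long side, z up; a half turn is the same. It belongs on the shell's floor between the posts (7 mm free at each end): centre then 6 mm above the floor.
- board_c (a point): Loose main board: green circuit board in a black frame, 90 (x) x 42 (y) x 7 (z) mm, about 55 g; square metal processor 30 x 30 mm in its middle, its top 9 mm above the underside. Point at the frame's centre, 3.5 mm above the underside; x along its long side, z up; a half turn is the same. Grip it by the long edges. On the posts its point is 18.5 mm above the shell's floor.
- sink_c (a point): Loose heat sink: square block of aluminium fins, 40 x 40 x 12 mm, about 30 g. Point at its centre, 6 mm above its underside; x along the fins, z up; any quarter turn is the same. On the processor its centre is 30 mm above the shell's floor.
- cover_c (a point): Loose cover: white box open below, mouth down, black vent grille on top, 116 (x) x 70 (y) x 42 (z) mm, walls 2.5, top 3 mm, about 75 g. Point at its centre, 21 mm above its rim; x along its long side, z up; half turn: same. Grip it across the 70 mm. It goes over all else and the cones (2 mm play at their feet, 5 at their tips); its rim rests on the shell's floor, centre 21 mm above it.
- glasses: Bystander: folded black AR glasses standing on the mat, 150 x 36 x 44 mm. Origin under the middle of the lenses; y along the front, z up.
- mouse: Bystander: black computer mouse, 110 (x) x 62 (y) x 36 mm high. Origin at the centre of its underside, z up.
- dish: Bystander: round black dish with small screws, 62 mm across, 16 mm high. Origin at the centre of its underside, z up.
- terminal: Bystander: small green terminal block, 24 (x) x 14 (y) x 12 mm high. Origin at the centre of its underside, z up.
- spudger: Bystander: flat orange plastic spudger (prying tool), 113 mm long (x), 10 mm wide, 4 mm thick. Origin on its underside near the middle, z up.
Mind the look-alikes: they are no part of the job. Of the things that look like the part that bears sink_c, the smallest one is meant. There is more than one size of the part that bears cover_c; the job needs the middle-sized.

How it is judged (in metres and radians):
On the way, in this order (a step that is already met when the one before it is completed fails the run):
1. the battery lies flat and square in the middle of the shell, between the posts, let go (horizontal distance between battery_c and bay below 0.01 m and z of battery_c in the frame of bay between 0.003 and 0.009 m and angle between battery_c's own z axis and vertical below 0.08 rad and angle between the x axis of battery_c and the x axis of bay, either way round below 0.2 rad and linear speed of battery below 0.02 m/s and contact force between battery and the fingers below 0.1 N), for 0.2 s.
2. the board rests level and square on the four posts over the battery, let go (all of step 1 and horizontal distance between board_c and bay below 0.009 m and z of board_c in the frame of bay between 0.0155 and 0.0215 m and angle between board_c's own z axis and vertical below 0.08 rad and angle between the x axis of board_c and the x axis of bay, either way round below 0.15 rad and linear speed of board below 0.02 m/s and contact force between board and the fingers below 0.1 N), for 0.2 s.
3. the heat sink rests level on the board's processor, let go (all of step 2 and horizontal distance between sink_c and board_c below 0.01 m and z of sink_c in the frame of bay between 0.027 and 0.033 m and angle between sink_c's own z axis and vertical below 0.08 rad and (angle between the x axis of sink_c and the x axis of bay, either way round below 0.3 rad or angle between the x axis of sink_c and the y axis of bay, either way round below 0.3 rad) and linear speed of sink below 0.02 m/s and contact force between sink and the fingers below 0.1 N), for 0.2 s.
At the end, for the whole second after the job is handed in: Released and at rest: battery on the floor within 10 mm and 11 deg of centred, board level on the posts within 9 mm and 8 deg, heat sink level on the processor within 10 mm and 17 deg, cover over them all, level, fully down (2.5 mm), within 5 mm and 5 deg (all of step 3 and horizontal distance between cover_c and bay below 0.005 m and z of cover_c in the frame of bay between 0.0185 and 0.0235 m and angle between cover_c's own z axis and vertical below 0.08 rad and angle between the x axis of cover_c and the x axis of bay, either way round below 0.1 rad and linear speed of cover below 0.02 m/s and contact force between cover and the fingers below 0.1 N); the robot touches nothing.
It fails at once if a part is dropped (falls faster than 0.6 m/s, some 18 mm, out of the fingers) ((contact force between battery and the fingers below 0.05 N and linear speed of battery above 0.6 m/s) or (contact force between board and the fingers below 0.05 N and linear speed of board above 0.6 m/s) or (contact force between sink and the fingers below 0.05 N and linear speed of sink above 0.6 m/s) or (contact force between cover and the fingers below 0.05 N and linear speed of cover above 0.6 m/s)).
It fails at once if one of the listed bystanders is pushed more than 20 mm from its place (distance of any of glasses, mouse, dish, terminal, spudger from where it was at the start of the episode above 0.02 m).
It also fails if it takes over 120 s, if anything falls off the work surface, if the arm or the gripper's body presses on something with over 40 N, if the wrist force passes 120 N, or if a joint passes its speed limit or range.

### The arm

A 6-joint arm with a two-finger parallel gripper is mounted at the origin on the work surface. World frame = base frame: x ahead of the robot, y to its left, z up, the work surface at z = 0. Lengths are in mm, angles in rad, forces in N, time in s.
With the tool pointing down it reaches from about 350 to 975 mm from the base axis. Payload 7.1 kg.
Tool frame: the origin (TCP) lies between the finger pads; the fingertips stand 19 mm ahead of it and the grasp point (between the pads) is the TCP (ctrl.tcp_to_tips is the distance from the TCP to the fingertips, in mm); z points along the fingers, y is the line along which they close (so a half turn about z gives the same grasp; the last joint's range is limited). The gripper opens to 88 mm and grips with 3 to 60 N. Pads are 20 mm wide; open, the fingers measure 115 mm over their backs; the gripper's body (75 mm by 178 mm) begins 61 mm behind the grasp point.
Start: joints at [-0.019, 0.423, 1.63, -0, 1.089, -0.019], TCP at [624.984, 0.026, 241.675] pointing down, gripper open.
Joint ranges: [-3, 3], [-0.9, 2.11], [0.09, 2.58], [-1.31, 4.45], [0.11, 2.69], [-2.54, 2.54]. Speed limits (rad/s): [2.39, 2.39, 3.01, 3.14, 3.14, 3.14].

### API

Orientations are given as a rotation vector (axis times angle).
In Python, from workcell import status, optics, ctrl gives the robot as it stands. The module is installed in compiled form; this text tells all that it offers.
- The arm moves only by the shell command python3 -m inch 'ROWS'. ROWS is JSON, a list that holds one entry, the list of rows, each a list of 7 numbers: the shift along the tool's x, y, z in mm, then the turn, a rotation vector about the tool's x, y, z in rad, then the opening in per cent of the stroke, from 0 (shut) to 100 (fully open). A call has 1 to 20 rows; each row is the pose to reach, as a shift and turn from the pose commanded when the call began, along the tool's axes at that moment; what a row does not reach only later rows make up. A row lasts 1/10 s, in which the tool goes at most 50 mm and 8.59 degrees, less where a joint would pass 70% of its speed; a pose out of reach is approached as far as the arm can. A call with a gripper value outside its range is refused whole. The fingers move at their own pace and stop on an object; the grip force is fixed at half the most. Time passes only in rows, so rows that repeat a pose let the fingers close. It gives the time, the measured TCP pose, the force, the opening and the grip force at its end, in the units of the state.
- status.get_obs(): the state, without advancing time (a new reading comes with each control period).
- optics.get_image(name): name is "scene" or "side" or "wrist"; returns a dict with "frame" (480x640x3 uint8, red, green, blue), "fx", "fy", "cx", "cy" (pixels), "k1" (the pictures are not rectified: a ray, as slopes to the right and down, at radius r is drawn at 1 + k1 r^2 times it, then the intrinsics apply), "rvec" (rotation vector, rad) and "tvec" (3), from world to camera coordinates, as OpenCV has them; the wrist camera has in their place "hand_eye" (4x4, takes a point from camera to tool coordinates, whose origin is the TCP and whose axes are the flange's). Camera axes: x right, y down, z forward; pixel columns grow to the right and rows downward; lengths in mm; the calibration is good to about 2 mm. A picture is of the moment at which its call begins: read the wrist's pose just before it. There is no depth.
- ctrl.close_job(): hands the job in; it is judged then, once.
The state is a dict: "t": time; "qpos": joint angles; "qvel": joint speeds; "joint_torque": joint torques, N m; "ee_pos": TCP position; "orientation": TCP orientation; "ft_force": force on the tool from outside, world axes, zero at the start; "moment": the same for the moment, N m; "width": finger opening in mm; "grasp_force": force on a finger pad.
Only numpy, scipy, OpenCV 4.12 (cv2) and the standard library are available. Lean on these libraries where they do the work, as an engineer would, in place of code of your own. Each camera call takes 0.05 s, during which the arm holds its last target. There are 200 camera calls.

## Working session

There is one attempt and no reset: what is moved stays moved. The work goes in short steps, Python scripts to look and compute and a shell command to move; the robot and the scene stay as the last step left them, time stands still between calls to the robot, and variables do not carry over. Pictures are saved under pics/ and viewed, at most 16 in all, crops included, and the job is handed in when it is done.

```bash
mkdir -p pics; cat > h.py <<'E'
import numpy as np, cv2
from scipy.spatial.transform import Rotation as R
from workcell import status, optics, ctrl
def grab(name, fn=None):
    o=status.get_obs(); im=optics.get_image(name)
    if fn: cv2.imwrite('pics/'+fn, cv2.cvtColor(im['frame'],cv2.COLOR_RGB2BGR))
    im['obs']=o; return im
def cam(im):
    if 'hand_eye' in im:
        T=np.eye(4); T[:3,:3]=R.from_rotvec(im['obs']['orientation']).as_matrix(); T[:3,3]=im['obs']['ee_pos']
        T=T@np.array(im['hand_eye']); return T[:3,:3],T[:3,3]
    M=R.from_rotvec(np.ravel(im['rvec'])).as_matrix(); return M.T, -M.T@np.ravel(im['tvec'])
def ray(im,px,z):
    "pixels (n,2) -> world points on plane z"
    px=np.atleast_2d(np.float64(px)); K=np.array([[im['fx'],0,im['cx']],[0,im['fy'],im['cy']],[0,0,1]])
    u=cv2.undistortPoints(px[:,None],K,np.array([im['k1'],0,0,0,0.]))[:,0]
    A,c=cam(im); d=np.c_[u,np.ones(len(u))]@A.T
    return c+d*((z-c[2])/d[:,2])[:,None]
E
python3 - <<'E'
from h import *
for n in ['scene','side','wrist']:
    im=grab(n,n+'0.png'); A,c=cam(im); print(n,c.round(),A[:,2].round(2),im['fx'],im['k1'])
print(status.get_obs())
E
```

```text
scene [1026.  427.  963.] [-0.47 -0.39 -0.8 ] 594.492984895358 -0.13408011535943914
side [206. 574. 606.] [ 0.32 -0.68 -0.66] 464.08036661963865 -0.09705269723426956
wrist [624.  76. 386.] [-0.   -0.28 -0.96] 387.3753472475475 -0.04575410450885379
{'t': 0.15, 'qpos': array([-1.90115336e-02,  4.23684375e-01,  1.63052236e+00, -2.30965679e-05,
        1.08856981e+00, -1.89832019e-02]), 'qvel': array([-0.00027994, -0.00311416, -0.00041197, -0.00222505, -0.00024372,
        0.00166418]), 'joint_torque': array([ 9.52650989e-04, -5.44981134e+01, -2.73919362e+01,  6.45430083e-02,
        2.04369903e-02, -3.19723256e-05]), 'ee_pos': array([6.24587450e+02, 2.04063106e-02, 2.41065226e+02]), 'orientation': array([-2.22086778e+00, -2.22082867e+00,  1.31255621e-03]), 'ft_force': array([-1.07106924, -0.42354344, -0.47857123]), 'moment': array([0.03962029, 0.02366014, 0.02158187]), 'grasp_force': 0.0, 'width': 88.0596471969684}
```

View pics/scene0.png

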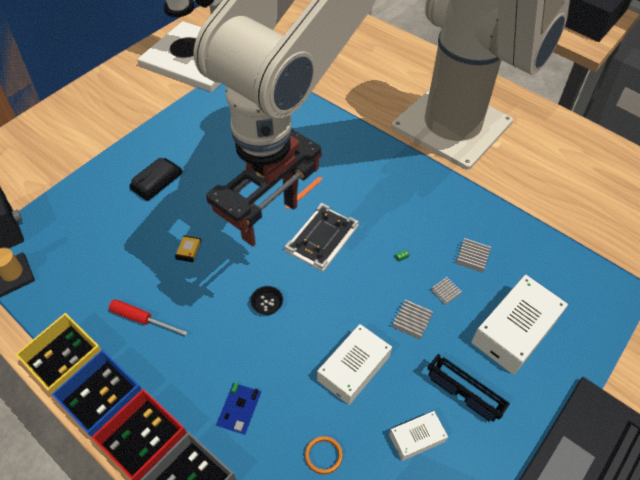

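View pics/side0.png

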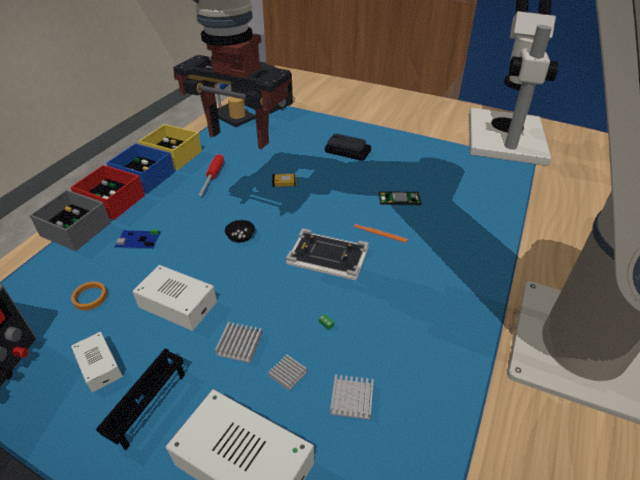

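Scene picture: the smallest heat sink is at (446,290), with larger ones at (474,254) and (412,319). The covers are at (355,362), which looks middle-sized, (520,322) large and (418,435) small. The battery is at (188,247) and the nest at (322,237). The side picture shows the board at (400,198). I'll measure these sizes next.

```bash
python3 - <<'E'
from h import *
sc=grab('scene'); sd=grab('side')
# rough rays, both views
P=[('battery',(188,247),(284,180),12),('bay',(322,237),(328,254),16),('sinkA',(446,290),(287,371),12),('sinkB',(474,254),(352,396),12),('sinkC',(412,319),(239,341),12),
('covA',(358,353),(176,284),42),('covB',(524,311),(243,432),60),('covC',(418,432),(96,352),30),('term',(402,255),(327,322),6),('dish',(266,300),(240,231),10),('mouse',(157,178),(348,146),20),('spud',(310,188),(381,233),2)]
for n,a,b,z in P: print(n,ray(sc,a,z)[0].round(),ray(sd,b,z)[0].round())
print('board',ray(sd,(400,198),9)[0].round())
# sizes of light things
for nm,im in(('scene',sc),('side',sd)):
    f=im['frame']; hsv=cv2.cvtColor(f,cv2.COLOR_RGB2HSV)
    m=((hsv[...,1]<70)&(hsv[...,2]>90)).astype(np.uint8)
    m=cv2.morphologyEx(m,cv2.MORPH_CLOSE,np.ones((5,5)))
    for c in cv2.findContours(m,cv2.RETR_EXTERNAL,cv2.CHAIN_APPROX_NONE)[0]:
        if 200<cv2.contourArea(c)<12000:
            w=ray(im,c[:,0],12)[:,:2].astype(np.float32); r=cv2.minAreaRect(w); print(nm,c[:,0].mean(0).round(),np.round(r[0]),np.round(r[1]),round(r[2]))
a=cv2.resize(sc['frame'][200:460,300:580],None,fx=2.1,fy=2.1,interpolation=2); cv2.imwrite('pics/crop1.png',a[...,::-1])
E
```

```text
battery [ 661. -205.   12.] [ 653. -193.   12.]
bay [473. -16.  16.] [458.  -7.  16.]
sinkA [415. 241.  12.] [409. 246.  12.]
sinkB [309. 239.  12.] [307. 243.  12.]
sinkC [508. 226.  12.] [503. 231.  12.]
covA [638. 200.  42.] [646. 196.  42.]
covB [394. 382.  60.] [400. 373.  60.]
covC [681. 356.  30.] [677. 355.  30.]
term [399. 128.   6.] [396. 132.   6.]
dish [649.  -5.  10.] [647.   2.  10.]
mouse [ 583. -389.   20.] [ 575. -386.   20.]
spud [ 380. -127.    2.] [ 394. -124.    2.]
board [ 393. -246.    9.]
scene [566. 464.] [573. 580.] [90. 61.] 0
scene [417. 435.] [678. 357.] [55. 88.] 62
scene [ 37. 436.] [1115. -129.] [130. 326.] 0
scene [354. 364.] [643. 198.] [134.  82.] 0
scene [412. 319.] [507. 226.] [65. 57.] 11
scene [446. 290.] [416. 240.] [43. 45.] 76
scene [519. 323.] [385. 384.] [102. 196.] 86
scene [473. 255.] [311. 238.] [67. 56.] 17
scene [321. 237.] [467. -21.] [145.  96.] 7
scene [451. 128.] [1. 1.] [240. 219.] 0
scene [630. 102.] [-382.  313.] [98. 64.] 5
side [241. 447.] [406. 382.] [115. 181.] 86
side [352. 397.] [307. 242.] [57. 64.] 17
side [287. 371.] [409. 246.] [45. 45.] 77
side [ 96. 361.] [682. 360.] [ 51. 104.] 63
side [239. 342.] [503. 231.] [61. 66.] 12
side [572. 358.] [12.  9.] [226. 199.] 89
side [176. 297.] [656. 198.] [149.  98.] 0
side [328. 254.] [463. -15.] [139. 105.] 7
side [380. 233.] [ 393. -113.] [ 15. 112.] 90
side [ 92. 170.] [1080. -108.] [768. 121.] 90
side [519.  95.] [  248. -1289.] [ 244. 1569.] 2
side [624. 146.] [  -85. -1509.] [2780.  238.] 85
```

View pics/crop1.png

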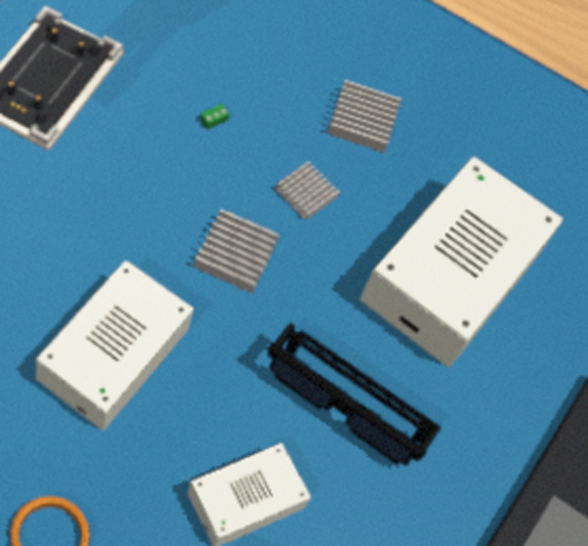

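Crop: the sink at full-image (446,290) measures about 43 mm against 60 mm for the other two, so it is the smallest and the one meant. The cover at (355,362), about 116x70, lies between the large one (520,322) and the small one (418,435), so it is the middle-sized one.

View pics/wrist0.png

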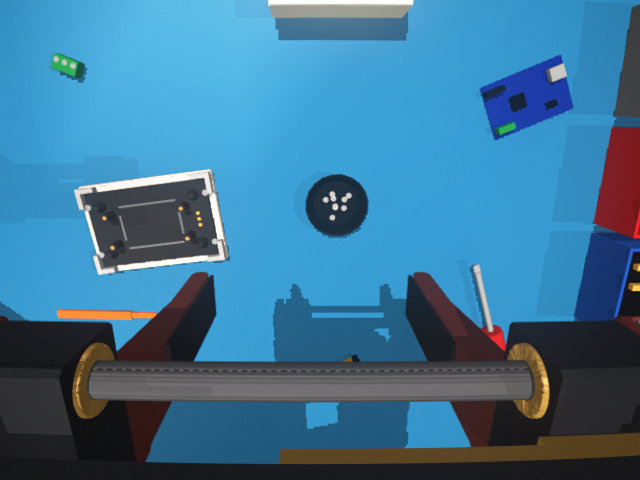

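```bash
python3 -m inch '[[[-50,8,0,0,0,0,100],[-100,16,0,0,0,0,100],[-150,24,0,0,0,0,100],[-200,32,0,0,0,0,100],[-200,32,0,0,0,0,100],[-200,32,0,0,0,0,100]]]'; python3 - <<'E'
from h import *
im=grab('wrist','w1.png')
E
```

```text
t: 0.85
ee_pos: [656.6, -201.2, 241.1]
orientation: [-2.224, -2.218, 0.0]
ft_force: [0.5, 0.5, -0.5]
width: 87.8
grasp_force: 0.0
```

View pics/w1.png

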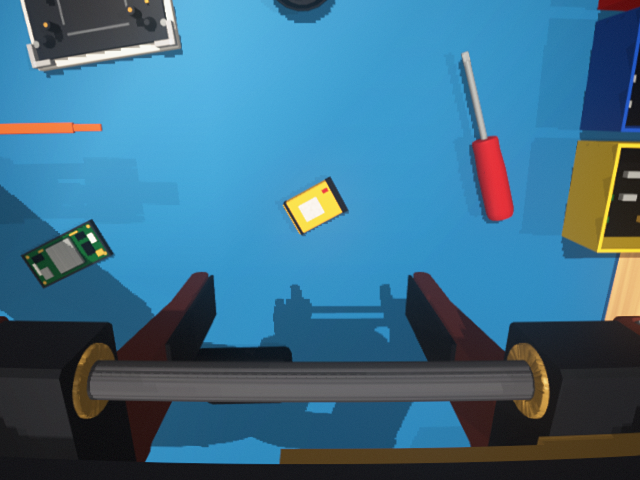

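The first wrist picture shows the nest at (150,222), the dish at (337,205) and the spudger at (105,315). The second shows the battery at (316,206) and the board at (67,253), both clear of the mat.

```bash
cat >> h.py <<'E'
def mask(f,kind):
    h=cv2.cvtColor(f,cv2.COLOR_RGB2HSV).astype(int); H,S,V=h[...,0],h[...,1],h[...,2]
    m={'any':~((H>88)&(H<118)&(S>90)),'white':(S<60)&(V>120)}[kind]
    return m.astype(np.uint8)
def rect(im,roi,z,kind='any'):
    "roi x0,y0,x1,y1 -> biggest blob: centre, long axis angle(deg), sizes on plane z"
    x0,y0,x1,y1=roi; m=mask(im['frame'][y0:y1,x0:x1],kind); m=cv2.morphologyEx(m,cv2.MORPH_OPEN,np.ones((3,3)))
    c=max(cv2.findContours(m,cv2.RETR_EXTERNAL,cv2.CHAIN_APPROX_NONE)[0],key=cv2.contourArea)
    w=ray(im,c[:,0]+np.array([x0,y0]),z)[:,:2]; o=w.mean(0)
    (cx,cy),(a,b),t=cv2.minAreaRect((w-o).astype(np.float32))
    if b>a: a,b,t=b,a,t+90
    return np.array([cx,cy])+o,(t+90)%180-90,(a,b)
def togo(p,ang,obs=None,cross=True):
    "world target (x,y,z), long-axis angle deg -> shift in tool axes, turn about tool z (tool y across long axis)"
    o=obs or status.get_obs(); M=R.from_rotvec(o['orientation']).as_matrix(); d=M.T@(np.array(p)-o['ee_pos'])
    y=M[:2,1]; cur=np.degrees(np.arctan2(y[1],y[0])); t=(ang+90*cross-cur+90)%180-90
    return d.round(1), 'turn about tool z %.3f rad'%(-np.radians(t)), 'q6 %.2f'%o['qpos'][5]
E
python3 - <<'E'
from h import *
im=grab('wrist')
for n,roi,z in(('bat',(260,165,370,245),10),('board',(10,205,130,300),6)): print(n,rect(im,roi,z))
c,a,s=rect(im,(260,165,370,245),10); print(togo((*c,21),a))
im0=dict(im); im0['frame']=cv2.imread('pics/wrist0.png')[...,::-1].copy()
im0['obs']={'orientation':np.array([-2.22086778e+00,-2.22082867e+00,1.31255621e-03]),'ee_pos':np.array([624.587,.0204,241.065])}
print(rect(im0,(60,150,245,290),12))
E
```

```text
bat (array([ 659.83512682, -206.62186052]), 28.835647583007812, (54.374427795410156, 38.20561599731445))
board (array([ 396.44873768, -258.57092548]), 25.05188751220703, (90.33970642089844, 40.63309860229492))
(array([ -7.8,   3.4, 220.3]), 'turn about tool z 1.068 rad', 'q6 -0.31')
(array([464.62312064, -22.23794931]), 7.06337833404541, (141.7859344482422, 93.84022521972656))
```

```bash
python3 -m inch '[[[-1,0,20,0,0,0.14,100],[-2,1,40,0,0,0.28,100],[-3,2,60,0,0,0.42,100],[-4,3,80,0,0,0.56,100],[-5,3,100,0,0,0.7,100],[-6,3,120,0,0,0.84,100],[-6,3,120,0,0,0.98,100],[-6,3,120,0,0,1.068,100],[-6,3,120,0,0,1.068,100],[-6,3,120,0,0,1.068,100]]]'; python3 - <<'E'
from h import *
im=grab('wrist','w2.png'); print(im['obs']['orientation'],R.from_rotvec(im['obs']['orientation']).as_matrix().round(4))
E
```

```text
t: 1.95
ee_pos: [660.1, -204.6, 122.0]
orientation: [-3.041, -0.788, -0.0]
ft_force: [0.1, -0.8, -0.9]
width: 87.9
grasp_force: 0.0
[-3.04117008e+00 -7.87809286e-01 -2.09094846e-04] [[ 8.742e-01  4.855e-01  1.000e-04]
 [ 4.855e-01 -8.742e-01  1.000e-04]
 [ 1.000e-04 -0.000e+00 -1.000e+00]]
```

View pics/w2.png

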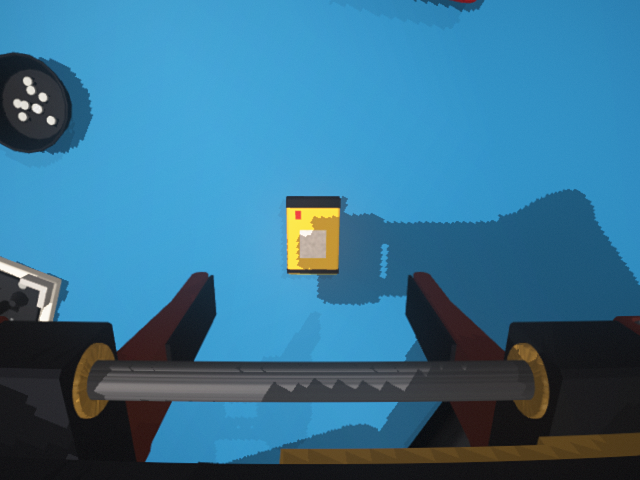

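The battery is square to the tool at (313,236), centred between the fingers.

```bash
python3 - <<'E'
from h import *
im=grab('wrist')
c,a,s=rect(im,(265,175,370,285),9); print(c,a,s,togo((*c,21.5),a))
E
```

```text
[ 659.9130615  -206.82640933] 28.988338470458984 (55.8044548034668, 37.056884765625) (array([ -1.1,   1.3, 100.5]), 'turn about tool z -0.000 rad', 'q6 0.75')
```

```bash
python3 -m inch '[[[-1,1,30,0,0,0,100],[-1,1,60,0,0,0,80],[-1,1,85,0,0,0,70],[-1,1,100,0,0,0,70],[-1,1,100,0,0,0,70],[-1,1,100,0,0,0,0],[-1,1,100,0,0,0,0],[-1,1,100,0,0,0,0],[-1,1,100,0,0,0,0],[-1,1,100,0,0,0,0],[-1,1,100,0,0,0,0],[-1,1,90,0,0,0,0],[-1,1,60,0,0,0,0],[-1,1,20,0,0,0,0],[-1,1,-20,0,0,0,0],[-1,1,-20,0,0,0,0]]]'; python3 - <<'E'
from h import *
o=status.get_obs(); print(togo((464.6,-22.2,150),7,o))
E
```

```text
t: 3.65
ee_pos: [663.2, -208.6, 148.6]
orientation: [3.037, 0.78, 0.014]
ft_force: [0.7, 0.2, -0.7]
width: 35.5
grasp_force: 30.0
(array([ -84.2, -259. ,   -4. ]), 'turn about tool z 0.381 rad', 'q6 0.75')
```

```bash
python3 -m inch '[[[-12,-37,0,0,0,0.05,0],[-24,-74,0,0,0,0.11,0],[-36,-111,0,0,0,0.16,0],[-48,-148,0,0,0,0.22,0],[-60,-185,0,0,0,0.27,0],[-72,-222,0,0,0,0.33,0],[-82,-250,0,0,0,0.38,0],[-84,-259,0,0,0,0.38,0],[-84,-259,0,0,0,0.38,0],[-84,-259,0,0,0,0.38,0]]]'; python3 - <<'E'
from h import *
im=grab('wrist','w3.png')
E
```

```text
t: 4.65
ee_pos: [462.6, -21.3, 142.0]
orientation: [3.135, 0.194, 0.003]
ft_force: [-0.6, 0.6, -0.0]
width: 35.4
grasp_force: 30.0
```

View pics/w3.png

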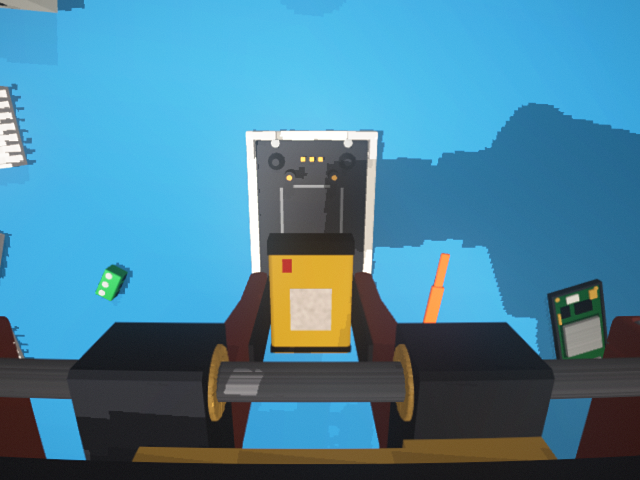

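The picture shows the battery held over the nest. The nest's far corners are at (247,132) and (377,132), the cones at (277,160) and (347,160), and the gold post tips at (290,178) and (333,178).

```bash
python3 - <<'E'
from h import *
im=grab('wrist')
f=im['frame']; h=cv2.cvtColor(f,cv2.COLOR_RGB2HSV)
g=((h[...,0]>10)&(h[...,0]<32)&(h[...,1]>120)&(h[...,2]>120)).astype(np.uint8)[140:200,240:380]
n,_,st,ce=cv2.connectedComponentsWithStats(g); print([(a[4],(b+[240,140]).round(1)) for a,b in zip(st[1:],ce[1:])])
P=ray(im,[(290,178),(333,178)],27); print('posts',P.round(1),np.linalg.norm(P[0]-P[1]))
C=ray(im,[(277,160),(347,160)],20); print('cones',C.round(1),np.linalg.norm(C[0]-C[1]))
for z in (12,16):
  W=ray(im,[(247,132),(377,131)],z); print('nest',W.round(1),np.linalg.norm(W[0]-W[1]))
  u=(W[1]-W[0])[:2]; u/=np.linalg.norm(u); n_=np.array([-u[1],u[0]])
  for s in(1,-1): print(W[:,:2].mean(0)+s*68*n_, np.degrees(np.arctan2(*n_[::-1])))
a=cv2.resize(f[120:290,230:395],None,fx=3.5,fy=3.5,interpolation=2); cv2.imwrite('pics/c3.png',a[...,::-1])
E
```

```text
[(np.int32(20), array([302.5, 159. ])), (np.int32(25), array([311., 159.])), (np.int32(23), array([319.8, 158.9])), (np.int32(27), array([288.4, 177.6])), (np.int32(24), array([333.5, 177.5]))]
posts [[500.4  -3.6  27. ]
 [504.  -32.2  27. ]] 28.867029872759502
cones [[510.6   6.8  20. ]
 [516.4 -40.5  20. ]] 47.690711353020774
nest [[526.3  29.8  12. ]
 [538.  -59.   12. ]] 89.63774039461633
[599.55883582  -5.7577701 ] 7.471425272070779
[464.71349833 -23.44208396] 7.471425272070779
nest [[526.5  29.2  16. ]
 [538.  -58.4  16. ]] 88.33374505449927
[599.63912492  -5.72629083] 7.471425272070727
[464.79378742 -23.41060469] 7.471425272070727
```

View pics/c3.png

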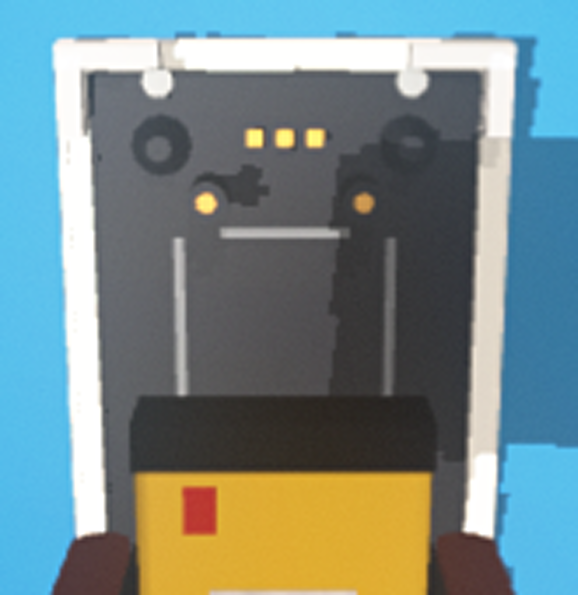

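```bash
python3 - <<'E'
from h import *
o=status.get_obs(); print(o['ee_pos'],togo((464.8,-22.9,34.2),7.3,o))
E
```

```text
[462.56930933 -21.55296474 141.81175852] (array([  1.9,   1.6, 107.6]), 'turn about tool z -0.005 rad', 'q6 1.38')
```

```bash
python3 -m inch '[[[2,1.6,30,0,0,0,0],[2,1.6,60,0,0,0,0],[2,1.6,85,0,0,0,0],[2,1.6,98,0,0,0,0],[2,1.6,104,0,0,0,0],[2,1.6,107.5,0,0,0,0],[2,1.6,107.5,0,0,0,0],[2,1.6,107.5,0,0,0,0],[2,1.6,107.5,0,0,0,55],[2,1.6,107.5,0,0,0,55],[2,1.6,107.5,0,0,0,55],[2,1.6,107.5,0,0,0,55],[2,1.6,95,0,0,0,55],[2,1.6,60,0,0,0,100],[2,1.6,20,0,0,0,100],[2,1.6,0,0,0,0,100],[2,1.6,0,0,0,0,100]]]'; python3 - <<'E'
from h import *
im=grab('wrist','w4.png'); o=status.get_obs(); print(togo((396.4,-258.6,140),25,o))
f=im['frame']; h=cv2.cvtColor(f,cv2.COLOR_RGB2HSV)
g=((h[...,0]>15)&(h[...,0]<32)&(h[...,1]>150)).astype(np.uint8); c=max(cv2.findContours(g[:340],0,2)[0],key=cv2.contourArea); print(cv2.boundingRect(c))
E
```

```text
t: 6.45
ee_pos: [465.4, -22.3, 145.1]
orientation: [3.135, 0.193, 0.01]
ft_force: [-0.8, -0.2, -0.6]
width: 76.7
grasp_force: 0.0
(array([-96.4, 226.2,   3.3]), 'turn about tool z -0.313 rad', 'q6 1.37')
(285, 205, 51, 60)
```

View pics/w4.png

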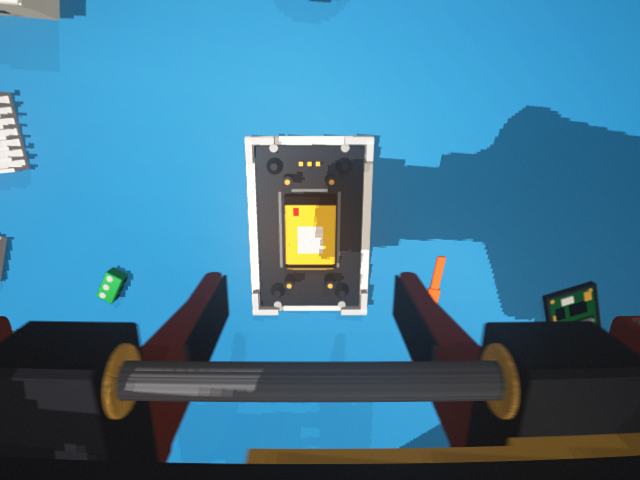

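The battery at (310,236) is centred inside the printed outline and between the four gold-tipped posts. Next I move over the board.

```bash
python3 -m inch '[[[-16,38,0,0,0,-0.06,100],[-32,76,0,0,0,-0.12,100],[-48,114,0,0,0,-0.18,100],[-64,152,0,0,0,-0.24,100],[-80,190,0,0,0,-0.31,100],[-96,226,0,0,0,-0.31,100],[-96,226,0,0,0,-0.31,100],[-96,226,0,0,0,-0.31,100],[-96,226,0,0,0,-0.31,100]]]'; python3 - <<'E'
from h import *
im=grab('wrist','w5.png'); o=im['obs']
m=mask(im['frame'],'any')[100:315,150:480]
for c in cv2.findContours(m,0,1)[0]:
    if cv2.contourArea(c)>800: print(np.add(cv2.boundingRect(c),(150,100,0,0)))
c,a,s=rect(im,(220,120,420,318),6); print(c,a,s,togo((*c,21),a,o))
# battery and bay from w4
im['frame']=cv2.imread('pics/w4.png')[...,::-1].copy(); 
E
```

```text
t: 7.4
ee_pos: [395.3, -257.1, 140.9]
orientation: [-3.067, -0.675, 0.002]
ft_force: [-0.9, -0.5, 0.5]
width: 87.8
grasp_force: 0.0
[413 272  52  43]
[158 272  51  43]
[284 164  58 117]
[ 397.57240059 -258.06683109] 24.821069717407227 (89.57240295410156, 41.73698806762695) (array([  1.8,   2. , 119.9]), 'turn about tool z -0.000 rad', 'q6 0.54')
```

View pics/w5.png

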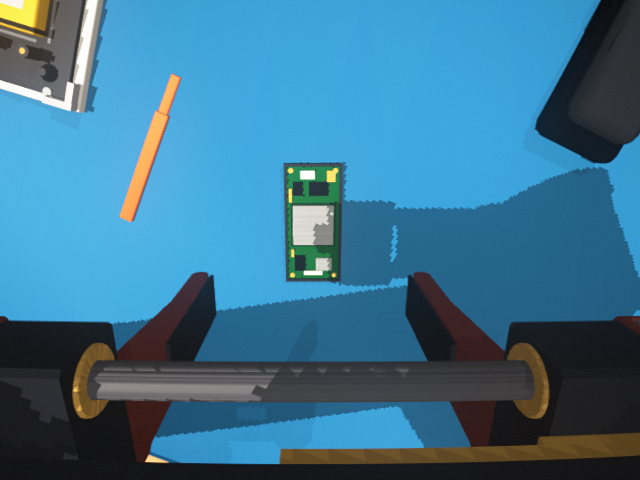

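```bash
python3 -m inch '[[[2,2,40,0,0,0,75],[2,2,80,0,0,0,70],[2,2,108,0,0,0,70],[2,2,118,0,0,0,70],[2,2,121,0,0,0,70],[2,2,121,0,0,0,70],[2,2,121,0,0,0,0],[2,2,121,0,0,0,0],[2,2,121,0,0,0,0],[2,2,121,0,0,0,0],[2,2,121,0,0,0,0],[2,2,115,0,0,0,0],[2,2,90,0,0,0,0],[2,2,50,0,0,0,0],[2,2,0,0,0,0,0],[2,2,0,0,0,0,0],[2,2,0,0,0,0,0]]]'; python3 - <<'E'
from h import *
o=status.get_obs(); print(o['ee_pos'],togo((464.8,-22.9,142),7.3,o))
E
```

```text
t: 9.15
ee_pos: [399.0, -259.7, 143.1]
orientation: [3.066, 0.674, 0.004]
ft_force: [-0.9, 0.3, -1.0]
width: 41.6
grasp_force: 30.0
[ 398.96319518 -259.69929197  143.05911709] (array([ 159.1, -187.4,    0.8]), 'turn about tool z 0.305 rad', 'q6 0.54')
```

```bash
python3 -m inch '[[[27,-31,0,0,0,0.05,0],[53,-62,0,0,0,0.1,0],[80,-93,0,0,0,0.15,0],[106,-124,0,0,0,0.2,0],[132,-155,0,0,0,0.25,0],[150,-177,0,0,0,0.29,0],[159,-187,0,0,0,0.305,0],[159,-187,0,0,0,0.305,0],[159,-187,0,0,0,0.305,0],[159,-187,0,0,0,0.305,0]]]'; python3 - <<'E'
from h import *
im=grab('wrist','w6.png'); o=status.get_obs(); print(o['ee_pos'],togo((464.8,-22.9,48),7.3,o))
E
```

```text
t: 10.15
ee_pos: [463.5, -23.5, 141.0]
orientation: [-3.135, -0.2, 0.003]
ft_force: [-0.5, -0.2, -0.3]
width: 41.7
grasp_force: 30.0
[463.74747254 -23.6143296  141.18858369] (array([ 1.2, -0.6, 93.2]), 'turn about tool z -0.001 rad', 'q6 1.37')
```

View pics/w6.png

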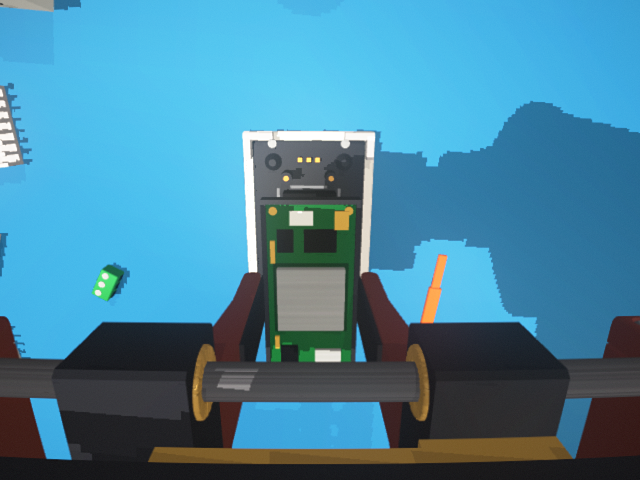

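```bash
python3 - <<'E'
from h import *
im=grab('wrist'); o=im['obs']; z=o['ee_pos'][2]
print('proc centre',ray(im,[(311,298.5)],z-17.2+5.5), 'tcp',o['ee_pos'])
f=im['frame']; h=cv2.cvtColor(f,cv2.COLOR_RGB2HSV)
g=((h[...,0]>10)&(h[...,0]<32)&(h[...,1]>120)&(h[...,2]>120)).astype(np.uint8)[165:195,240:380]
n,_,st,ce=cv2.connectedComponentsWithStats(g); c=ce[1:][st[1:,4]>10]+[240,165]; P=ray(im,c,27); print(c,P)
E
```

```text
proc centre [[464.34044445 -24.21859104 129.48858369]] tcp [463.74747254 -23.6143296  141.18858369]
[[285.08333333 178.25      ]
 [330.5        178.5       ]] [[500.63836298  -2.32461846  27.        ]
 [504.30319335 -32.50493748  27.        ]]
```

```bash
python3 -m inch '[[[0.7,-1,30,0,0,0,0],[0.7,-1,60,0,0,0,0],[0.7,-1,80,0,0,0,0],[0.7,-1,88,0,0,0,0],[0.7,-1,92,0,0,0,0],[0.7,-1,93.5,0,0,0,0],[0.7,-1,93.5,0,0,0,0],[0.7,-1,93.5,0,0,0,0],[0.7,-1,93.5,0,0,0,62],[0.7,-1,93.5,0,0,0,62],[0.7,-1,93.5,0,0,0,62],[0.7,-1,93.5,0,0,0,62],[0.7,-1,80,0,0,0,62],[0.7,-1,50,0,0,0,100],[0.7,-1,10,0,0,0,100],[0.7,-1,0,0,0,0,100],[0.7,-1,0,0,0,0,100]]]'; python3 - <<'E'
from h import *
im=grab('wrist','w7.png'); o=im['obs']; print(togo((411,244,141.7),0,o))
h=cv2.cvtColor(im['frame'],cv2.COLOR_RGB2HSV)
g=((h[...,0]>40)&(h[...,0]<85)&(h[...,1]>80)).astype(np.uint8); g[:,:200]=0; g[:,420:]=0
c=cv2.boundingRect(max(cv2.findContours(g[:330],0,2)[0],key=cv2.contourArea)); print(c,ray(im,[(c[0]+c[2]/2,c[1]+c[3]/2)],34))
E
```

```text
t: 11.95
ee_pos: [466.0, -21.8, 143.1]
orientation: [3.135, 0.201, 0.006]
ft_force: [0.1, -0.7, -0.7]
width: 83.2
grasp_force: 0.0
(array([ -20.7, -270.6,    1.1]), 'turn about tool z 0.128 rad', 'q6 1.37')
(282, 176, 58, 121) [[466.79915184 -22.67605975  34.        ]]
```

View pics/w7.png

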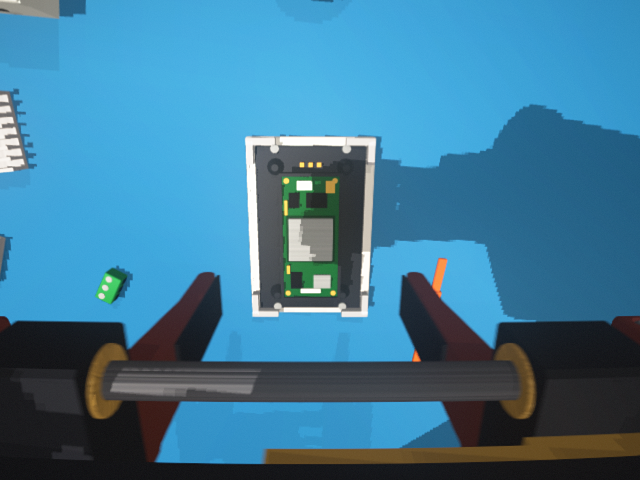

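The board sits centred on the posts at (310,238). Next is the small sink.

```bash
python3 -m inch '[[[-4,-45,0,0,0,0,100],[-8,-90,0,0,0,0,100],[-12,-135,0,0,0,0,100],[-16,-180,0,0,0,0,100],[-20,-225,0,0,0,0,100],[-20,-270,0,0,0,0,100],[-20,-270,0,0,0,0,100],[-20,-270,0,0,0,0,100],[-20,-270,0,0,0,0,100]]]'; python3 - <<'E'
from h import *
im=grab('wrist','w8.png'); o=im['obs']
m=mask(im['frame'],'any'); m=cv2.morphologyEx(m,cv2.MORPH_CLOSE,np.ones((5,5)))
for c in cv2.findContours(m[:315],0,1)[0]:
    if cv2.contourArea(c)>500:
        w=ray(im,c[:,0],11)[:,:2].astype(np.float32); print(cv2.boundingRect(c),[np.round(v,1) for v in cv2.minAreaRect(w)])
E
```

```text
t: 12.9
ee_pos: [409.9, 242.4, 140.4]
orientation: [3.134, 0.2, -0.004]
ft_force: [-0.5, 0.4, -0.7]
width: 87.5
grasp_force: 0.0
(413, 272, 51, 43) [array([367.1, 138.1]), array([53.7, 15.5]), np.float64(49.2)]
(439, 241, 35, 37) [array([399.7, 129.7]), array([18.9, 24.7]), np.float64(67.8)]
(278, 191, 71, 70) [array([411.7, 240.3]), array([41. , 42.7]), np.float64(76.6)]
(587, 106, 53, 183) [array([455.9,  20.6]), array([141.6,  42.8]), np.float64(20.7)]
(4, 96, 211, 219) [array([401.8, 403. ]), array([166.4, 170. ]), np.float64(7.9)]
(307, 46, 90, 96) [array([506. , 225.6]), array([57.6, 57.9]), np.float64(11.9)]
```

```bash
python3 -m inch '[[[1,1,10,0,0,0.12,100],[1,1,30,0,0,0.24,80],[1,1,50,0,0,0.361,75],[1,1,50,0,0,0.361,75],[1,1,50,0,0,0.361,75]]]'; python3 - <<'E'
from h import *
im=grab('wrist','w9.png'); o=im['obs']
m=mask(im['frame'],'any'); m=cv2.morphologyEx(m,cv2.MORPH_CLOSE,np.ones((5,5)))
for c in cv2.findContours(m[:340],0,1)[0]:
    b=cv2.boundingRect(c)
    if cv2.contourArea(c)>1000 and 250<b[0]+b[2]/2<370:
        w=ray(im,c[:,0],11)[:,:2].astype(np.float32); r=cv2.minAreaRect(w); print(b,[np.round(v,1) for v in r],togo((*r[0],21.7),r[2]%90-90,o))
E
```

```text
t: 13.45
ee_pos: [411.8, 241.6, 91.6]
orientation: [3.12, -0.363, -0.002]
ft_force: [-0.2, -1.0, 1.3]
width: 66.0
grasp_force: 0.0
(278, 216, 67, 67) [array([411.9, 240.7]), array([41.1, 42.7]), np.float64(76.7)] (array([ 0.4,  0.8, 69.9]), 'turn about tool z 0.001 rad', 'q6 2.31')
(226, 10, 140, 146) [array([506.1, 226.7]), array([58.3, 58.2]), np.float64(11.9)] (array([95.3, -7.3, 69.8]), 'turn about tool z 1.131 rad', 'q6 2.31')
```

View pics/w9.png

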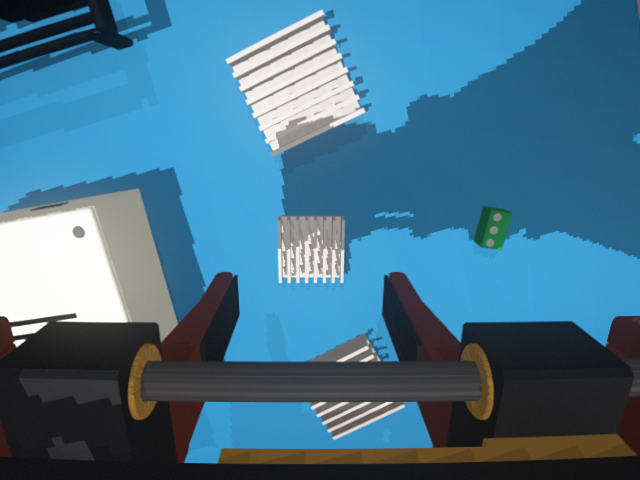

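The small sink at (311,250) is square and centred between the fingers, and its fins run along the tool x axis.

```bash
python3 -m inch '[[[0.4,0.8,30,0,0,0,75],[0.4,0.8,55,0,0,0,75],[0.4,0.8,67,0,0,0,75],[0.4,0.8,70,0,0,0,75],[0.4,0.8,70,0,0,0,75],[0.4,0.8,70,0,0,0,0],[0.4,0.8,70,0,0,0,0],[0.4,0.8,70,0,0,0,0],[0.4,0.8,70,0,0,0,0],[0.4,0.8,70,0,0,0,0],[0.4,0.8,65,0,0,0,0],[0.4,0.8,40,0,0,0,0],[0.4,0.8,0,0,0,0,0],[0.4,0.8,-50,0,0,0,0],[0.4,0.8,-50,0,0,0,0],[0.4,0.8,-50,0,0,0,0]]]'; python3 - <<'E'
from h import *
o=status.get_obs(); print(o['ee_pos'],togo((465.2,-22.7,142),7.3,o))
E
```

```text
t: 15.1
ee_pos: [412.5, 242.1, 142.9]
orientation: [-3.118, 0.365, -0.004]
ft_force: [-0.6, 1.0, -0.5]
width: 39.7
grasp_force: 30.0
[412.54186595 242.13094695 142.89950485] (array([112.4, 245.5,   0.6]), 'turn about tool z -0.361 rad', 'q6 2.31')
```

```bash
python3 -m inch '[[[19,41,0,0,0,-0.06,0],[37,82,0,0,0,-0.12,0],[56,123,0,0,0,-0.18,0],[75,164,0,0,0,-0.24,0],[94,205,0,0,0,-0.3,0],[106,235,0,0,0,-0.361,0],[112,246,0,0,0,-0.361,0],[112,246,0,0,0,-0.361,0],[112,246,0,0,0,-0.361,0],[112,246,0,0,0,-0.361,0]]]'; python3 - <<'E'
from h import *
o=status.get_obs(); im=grab('wrist','w10.png'); print(o['ee_pos'],togo((465.2,-22.7,58.2),7.3,o))
m=mask(im['frame'],'any')
# fore edge of the held sink in tool x: sink grey blob between fingers
h=cv2.cvtColor(im['frame'],cv2.COLOR_RGB2HSV); g=((h[...,1]<45)&(h[...,2]>60)).astype(np.uint8)
for c in cv2.findContours(g[180:360,230:400],0,1)[0]:
    if cv2.contourArea(c)>150: b=np.add(cv2.boundingRect(c),(230,180,0,0)); print(b)
E
```

```text
t: 16.1
ee_pos: [463.5, -22.2, 141.2]
orientation: [-3.135, -0.202, 0.002]
ft_force: [0.4, -0.3, -0.0]
width: 39.5
grasp_force: 30.0
[463.53203856 -22.17601247 141.211086  ] (array([ 1.7,  0.8, 83. ]), 'turn about tool z 0.001 rad', 'q6 1.37')
[247 180 128 165]
```

```bash
python3 -m inch '[[[1.7,0.8,30,0,0,0,0],[1.7,0.8,55,0,0,0,0],[1.7,0.8,72,0,0,0,0],[1.7,0.8,79,0,0,0,0],[1.7,0.8,82,0,0,0,0],[1.7,0.8,83.5,0,0,0,0],[1.7,0.8,83.5,0,0,0,0],[1.7,0.8,83.5,0,0,0,0],[1.7,0.8,83.5,0,0,0,62],[1.7,0.8,83.5,0,0,0,62],[1.7,0.8,83.5,0,0,0,62],[1.7,0.8,83.5,0,0,0,62],[1.7,0.8,70,0,0,0,62],[1.7,0.8,40,0,0,0,100],[1.7,0.8,0,0,0,0,100],[1.7,0.8,0,0,0,0,100],[1.7,0.8,0,0,0,0,100]]]'; python3 - <<'E'
from h import *
im=grab('wrist','w11.png'); o=im['obs']; print(o['ee_pos'],togo((642,199,142),0,o))
h=cv2.cvtColor(im['frame'],cv2.COLOR_RGB2HSV); g=((h[...,1]<60)&(h[...,2]>90)).astype(np.uint8)
g=cv2.morphologyEx(g[160:285,265:360],cv2.MORPH_CLOSE,np.ones((5,5)))
c=max(cv2.findContours(g,0,1)[0],key=cv2.contourArea); w=ray(im,c[:,0]+[265,160],47)[:,:2].astype(np.float32)
print(np.add(cv2.boundingRect(c),(265,160,0,0)),cv2.minAreaRect(w))
E
```

```text
t: 17.85
ee_pos: [466.4, -24.1, 142.3]
orientation: [3.135, 0.2, 0.003]
ft_force: [0.4, -0.3, -0.6]
width: 83.3
grasp_force: 0.0
[466.35058743 -24.06318166 142.33585493] (array([ 202.6, -198.9,    0.7]), 'turn about tool z 0.128 rad', 'q6 1.37')
[265 160  78 125] ((478.0867004394531, -18.281604766845703), (82.15801239013672, 49.99700164794922), 7.26351261138916)
```

```bash
python3 -m inch '[[[25,-30,-10,0,0,0.02,100],[50,-60,-20,0,0,0.04,100],[75,-90,-30,0,0,0.06,100],[100,-120,-40,0,0,0.08,100],[125,-150,-50,0,0,0.1,100],[150,-180,-60,0,0,0.128,100],[162,-199,-60,0,0,0.128,100],[162,-199,-60,0,0,0.128,100],[162,-199,-60,0,0,0.128,100],[162,-199,-60,0,0,0.128,100]]]'; python3 - <<'E'
from h import *
im=grab('wrist','w12.png'); o=im['obs']
g=mask(im['frame'],'white'); g=cv2.morphologyEx(g,cv2.MORPH_CLOSE,np.ones((9,9)))
for c in cv2.findContours(g[:330],0,1)[0]:
    if cv2.contourArea(c)>4000:
        w=ray(im,c[:,0],42)[:,:2].astype(np.float32); r=cv2.minAreaRect(w); print(cv2.boundingRect(c),r)
a=cv2.resize(cv2.imread('pics/w11.png')[120:330,230:400],None,fx=2.5,fy=2.5,interpolation=2); b=cv2.imread('pics/w12.png')[:,150:500]
b=cv2.copyMakeBorder(b,0,a.shape[0]-480,0,0,cv2.BORDER_CONSTANT); cv2.imwrite('pics/m12.png',np.hstack([a,b]))
print(o['ee_pos'],o['qpos'].round(2))
E
```

```text
t: 18.9
ee_pos: [599.9, 192.8, 200.2]
orientation: [3.141, -0.001, -0.005]
ft_force: [-0.7, 0.1, -0.1]
width: 87.7
grasp_force: 0.0
(249, 79, 96, 153) ((647.8878784179688, 202.15017700195312), (116.23670196533203, 70.4452133178711), 0.03342635929584503)
(58, 57, 100, 119) ((678.6802978515625, 347.59600830078125), (55.112308502197266, 78.36482238769531), 62.46635818481445)
[599.9104594  192.8095282  200.19059237] [ 0.29  0.48  1.65 -0.    1.02  1.86]
```

View pics/m12.png

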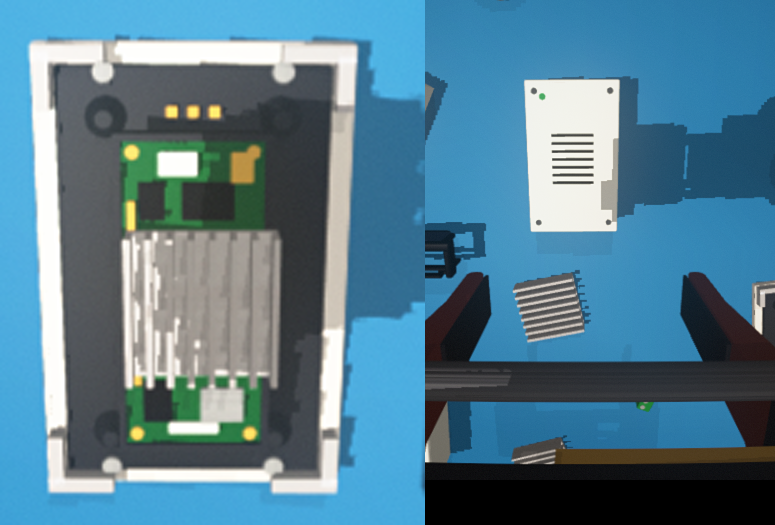

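Left crop: the sink is square on the processor, with (200,308) against the board's centre at about (193,290); height parallax explains the difference. On the right, the 116x70 cover is clear at full-image (297,155).

```bash
python3 - <<'E'
from h import *
o=status.get_obs(); print(o['ee_pos'],togo((647.9,202.2,30),0,o))
E
python3 -m inch '[[[40,-9,0,0,0,0,100],[48,-9.4,40,0,0,0,100],[48,-9.4,80,0,0,0,100],[48,-9.4,100,0,0,0,100],[48,-9.4,100,0,0,0,100],[48,-9.4,100,0,0,0,100]]]'
python3 - <<'E'
from h import *
im=grab('wrist','w13.png'); o=im['obs']
g=mask(im['frame'],'white'); g=cv2.morphologyEx(g,cv2.MORPH_CLOSE,np.ones((9,9)))
for c in cv2.findContours(g[:310,225:400],0,1)[0]:
    if cv2.contourArea(c)>4000:
        print(cv2.boundingRect(c)); w=ray(im,c[:,0]+[225,0],42); print(w[:,:2].max(0),w[:,:2].min(0))
print(togo((647.9,202.2,30),0,o))
E
```

```text
[600.18600756 192.73992493 200.64084061] (array([ 48.1,  -9.7, 170.5]), 'turn about tool z -0.001 rad', 'q6 1.86')
t: 19.55
ee_pos: [649.2, 202.6, 102.0]
orientation: [3.141, -0.002, -0.001]
ft_force: [-0.1, 0.5, 0.6]
width: 88.0
grasp_force: 0.0
(18, 154, 135, 156)
[708.98128145 237.61592722] [619.75930857 166.86502126]
(array([-1.3,  0.4, 72. ]), 'turn about tool z -0.001 rad', 'q6 1.86')
```

```bash
python3 -m inch '[[[-0.5,0.3,25,0,0,0,100],[-0.5,0.3,50,0,0,0,100],[-0.5,0.3,66,0,0,0,100],[-0.5,0.3,71,0,0,0,100],[-0.5,0.3,71,0,0,0,100],[-0.5,0.3,71,0,0,0,0],[-0.5,0.3,71,0,0,0,0],[-0.5,0.3,71,0,0,0,0],[-0.5,0.3,71,0,0,0,0],[-0.5,0.3,71,0,0,0,0]]]'; python3 - <<'E'
from h import *
o=status.get_obs(); print(o['ee_pos'],togo((465,-22.6,150),7.3,o))
E
```

```text
t: 20.6
ee_pos: [649.4, 203.3, 31.8]
orientation: [-3.141, 0.0, -0.002]
ft_force: [-0.8, -0.3, 6.0]
width: 70.0
grasp_force: 30.0
[649.40391977 203.30733293  31.79460043] (array([-184.2,  225.9, -118.6]), 'turn about tool z -0.128 rad', 'q6 1.86')
```

```bash
python3 -m inch '[[[0,0,-10,0,0,0,0],[0,0,-40,0,0,0,0],[0,0,-80,0,0,0,0],[-20,24,-110,0,0,0,0],[-50,61,-120,0,0,-0.02,0],[-80,98,-120,0,0,-0.05,0],[-110,135,-120,0,0,-0.08,0],[-140,172,-120,0,0,-0.11,0],[-165,202,-120,0,0,-0.128,0],[-184,226,-120,0,0,-0.128,0],[-184,226,-120,0,0,-0.128,0],[-184,226,-120,0,0,-0.128,0],[-184,226,-120,0,0,-0.128,0]]]'; python3 - <<'E'
from h import *
P=[]
for k in range(3):
    im=grab('wrist','w14_%d.png'%k); o=im['obs']; P.append(o['ee_pos'])
print(np.round(P,1)); print(togo((465,-22.6,42.7),7.3,o))
f=im['frame']; g=mask(f,'white')
for c in cv2.findContours(g[:320],0,1)[0]:
    if cv2.contourArea(c)>500: print(cv2.boundingRect(c),cv2.contourArea(c))
sd=grab('side','s14.png'); sc=grab('scene','sc14.png')
E
```

```text
t: 21.9
ee_pos: [465.7, -22.4, 151.1]
orientation: [3.135, 0.201, 0.002]
ft_force: [-0.4, 0.5, -0.4]
width: 69.5
grasp_force: 30.0
[[465.7 -22.4 151.1]
 [465.7 -22.3 151. ]
 [465.5 -22.2 150.8]]
(array([ -0.7,   0.4, 108.1]), 'turn about tool z 0.001 rad', 'q6 1.37')
(210, 134, 201, 186) 32355.5
(0, 104, 31, 66) 1193.0
```

```bash
python3 - <<'E'
from h import *
f=cv2.imread('pics/w14_2.png',0)
print('col 300',[(r,int(f[r,296:304].mean())) for r in range(125,350,3)])
for r in (200,280,300): print(r,[(c,int(f[r-1:r+2,c].mean())) for c in range(195,430,3)])
E
```

```text
col 300 [(125, 133), (128, 134), (131, 135), (134, 159), (137, 247), (140, 246), (143, 148), (146, 82), (149, 82), (152, 83), (155, 83), (158, 82), (161, 152), (164, 92), (167, 134), (170, 137), (173, 138), (176, 139), (179, 199), (182, 235), (185, 248), (188, 248), (191, 248), (194, 248), (197, 248), (200, 248), (203, 248), (206, 248), (209, 248), (212, 248), (215, 248), (218, 248), (221, 248), (224, 248), (227, 249), (230, 181), (233, 182), (236, 182), (239, 182), (242, 181), (245, 181), (248, 181), (251, 180), (254, 179), (257, 178), (260, 179), (263, 177), (266, 177), (269, 176), (272, 176), (275, 176), (278, 175), (281, 175), (284, 165), (287, 47), (290, 85), (293, 173), (296, 172), (299, 160), (302, 41), (305, 99), (308, 171), (311, 172), (314, 86), (317, 37), (320, 171), (323, 171), (326, 172), (329, 36), (332, 41), (335, 172), (338, 170), (341, 140), (344, 31), (347, 132)]
200 [(195, 129), (198, 130), (201, 130), (204, 131), (207, 132), (210, 138), (213, 247), (216, 247), (219, 247), (222, 248), (225, 127), (228, 114), (231, 118), (234, 114), (237, 250), (240, 248), (243, 248
[... 1890 characters left out ...]
2), (249, 171), (252, 172), (255, 170), (258, 170), (261, 171), (264, 172), (267, 169), (270, 82), (273, 84), (276, 84), (279, 85), (282, 84), (285, 85), (288, 84), (291, 84), (294, 85), (297, 86), (300, 85), (303, 85), (306, 86), (309, 85), (312, 87), (315, 85), (318, 87), (321, 86), (324, 87), (327, 86), (330, 86), (333, 86), (336, 86), (339, 86), (342, 86), (345, 86), (348, 86), (351, 85), (354, 172), (357, 173), (360, 173), (363, 173), (366, 172), (369, 172), (372, 172), (375, 172), (378, 173), (381, 172), (384, 173), (387, 172), (390, 172), (393, 173), (396, 171), (399, 172), (402, 127), (405, 45), (408, 50), (411, 48), (414, 48), (417, 47), (420, 46), (423, 45), (426, 108), (429, 151)]
```

```bash
python3 - <<'E'
from h import *
im=grab('wrist'); o=im['obs']; z=o['ee_pos'][2]; u=np.array([np.cos(np.radians(7.3)),np.sin(np.radians(7.3)),0])
n=np.array([-u[1],u[0],0]); bay=np.array([465,-22.6,0]); tcp=o['ee_pos']
def rel(px,zz): p=ray(im,px,zz)-bay; return (p@u).round(1),(p@n).round(1)
print('tcp',(tcp-bay)@u,(tcp-bay)@n,z)
print('top front',rel([(310.5,228.5)],z+11.3),'sides',rel([(217.5,280),(403.5,280)],z+11.3),'rim front',rel([(310.5,178.5)],z-30.7))
print('nest front',rel([(310.5,135)],12),rel([(310.5,135)],16),'nest sides',rel([(211.5,200),(409.5,200)],12))
f=im['frame']; h=cv2.cvtColor(f,cv2.COLOR_RGB2HSV)
g=((h[...,0]>10)&(h[...,0]<32)&(h[...,1]>120)&(h[...,2]>120)).astype(np.uint8)[145:178,240:380]
k,_,st,ce=cv2.connectedComponentsWithStats(g); c=ce[1:]+[240,145]; print(c.round(1),[rel([q],12) for q in c])
E
```

```text
tcp 0.08290366358710605 0.3160607220023103 150.57053923411775
top front (array([39.1]), array([-0.1])) sides (array([19.1, 19.2]), array([ 34.6, -34.8])) rim front (array([51.1]), array([-0.1]))
nest front (array([66.9]), array([-0.2])) (array([67.]), array([-0.2])) nest sides (array([19.9, 20. ]), array([ 73.6, -74.1]))
[[301.5 160.5]
 [310.  160.8]
 [318.5 161. ]] [(array([48.9]), array([6.3])), (array([48.7]), array([0.1])), (array([48.6]), array([-6.]))]
```

The numbers for the held cover don't fit together, so I need to see it.

```bash
python3 - <<'E'
from h import *
a=cv2.imread('pics/w14_2.png')[110:400,180:440]; a=cv2.resize(a,None,fx=1.5,fy=1.5)
s=cv2.imread('pics/s14.png')[60:350,200:460]; s=cv2.resize(s,None,fx=1.5,fy=1.5)
cv2.imwrite('pics/m14.png',np.hstack([a,s]))
E
```

```text
(no output)
```

View pics/m14.png

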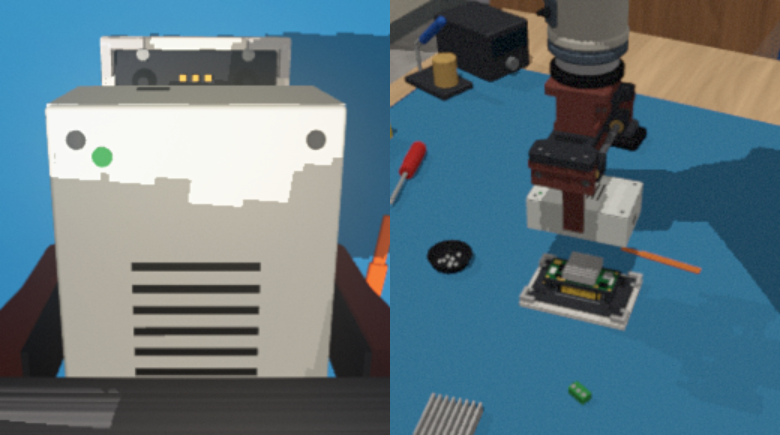

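The shadow edge misled me. The cover is level; its top front corners are at full-image (211.3,179.3) and (410,178.7), and its rim is near row 167.5.

```bash
python3 - <<'E'
from h import *
im=grab('wrist'); o=im['obs']; z=o['ee_pos'][2]; u=np.array([np.cos(np.radians(7.3)),np.sin(np.radians(7.3)),0])
n=np.array([-u[1],u[0],0]); bay=np.array([465,-22.6,0]); tcp=o['ee_pos']
def rel(px,zz): p=ray(im,px,zz)-bay; return (p@u).round(1),(p@n).round(1)
print('tcp',(tcp-bay)@u,(tcp-bay)@n,z)
print('top',rel([(211.3,179.3),(410,178.7)],z+11.3),'rim',rel([(224,168),(398.7,166.7)],z-30.7))
print('nest',rel([(247.3,135),(374,135)],12))
E
```

```text
tcp -0.04862579222056873 0.2259822419364276 150.56208633143947
top (array([56.6, 56.9]), array([ 34.2, -34.6])) rim (array([55.7, 56.4]), array([ 38.9, -40. ]))
nest (array([66.8, 66.9]), array([ 44.7, -45.5]))
```

The cover front is 10.3 mm behind the nest front (10 nominal) and within 0.3 mm sideways, so I lower it straight down.

```bash
python3 -m inch '[[[0,0,25,0,0,0,0],[0,0,45,0,0,0,0],[0,0,60,0,0,0,0],[0,0,72,0,0,0,0],[0,0,82,0,0,0,0],[0,0,90,0,0,0,0],[0,0,96,0,0,0,0],[0,0,99,0,0,0,0],[0,0,101,0,0,0,0],[0,0,103,0,0,0,0],[0,0,104.5,0,0,0,0],[0,0,106,0,0,0,0],[0,0,107,0,0,0,0],[0,0,107.5,0,0,0,0],[0,0,107.5,0,0,0,0],[0,0,107.5,0,0,0,0]]]'
```

```text
t: 23.85
ee_pos: [464.7, -22.9, 43.7]
orientation: [3.135, 0.2, 0.001]
ft_force: [-1.3, -0.8, 9.4]
width: 69.5
grasp_force: 30.0
```

```bash
python3 -m inch '[[[0,0,0.3,0,0,0,0],[0,0,0.3,0,0,0,0],[0,0,0.3,0,0,0,100],[0,0,0.3,0,0,0,100],[0,0,0.3,0,0,0,100],[0,0,0.3,0,0,0,100],[0,0,0.3,0,0,0,100],[0,0,-20,0,0,0,100],[0,0,-50,0,0,0,100],[-20,0,-90,0,0,0,100],[-45,0,-130,0,0,0,100],[-45,0,-130,0,0,0,100],[-45,0,-130,0,0,0,100]]]'; python3 - <<'E'
from h import *
im=grab('wrist','w15.png'); sd=grab('side','s15.png'); sc=grab('scene','sc15.png'); o=im['obs']; print(o['ee_pos'])
g=mask(im['frame'],'white'); g=cv2.morphologyEx(g,cv2.MORPH_CLOSE,np.ones((9,9)))
for c in cv2.findContours(g[:330,200:430],0,1)[0]:
    if cv2.contourArea(c)>3000:
        print(cv2.boundingRect(c))
        for z in (12,54): print(z,cv2.minAreaRect(ray(im,c[:,0]+[200,0],z)[:,:2].astype(np.float32)))
f=cv2.cvtColor(im['frame'],cv2.COLOR_RGB2GRAY)
print([(r,int(f[r,296:304].mean())) for r in range(60,320,3)])
for r in (150,200): print(r,[(c,int(f[r-1:r+2,c].mean())) for c in range(220,400,2)])
E
```

```text
t: 25.15
ee_pos: [420.5, -28.7, 174.0]
orientation: [3.135, 0.2, 0.005]
ft_force: [0.3, -0.9, 0.3]
width: 87.9
grasp_force: 0.0
[420.52192625 -28.69558775 174.02361563]
(48, 71, 123, 183)
12 ((461.767578125, -22.587844848632812), (142.44715881347656, 91.24468994140625), 7.0253448486328125)
54 ((466.3406982421875, -22.140941619873047), (122.97199249267578, 78.76986694335938), 7.02534818649292)
[(60, 133), (63, 134), (66, 134), (69, 135), (72, 199), (75, 245), (78, 247), (81, 83), (84, 247), (87, 245), (90, 246), (93, 246), (96, 246), (99, 246), (102, 246), (105, 246), (108, 246), (111, 246), (114, 246), (117, 246), (120, 246), (123, 247), (126, 247), (129, 247), (132, 247), (135, 247), (138, 247), (141, 247), (144, 168), (147, 156), (150, 247), (153, 185), (156, 133), (159, 247), (162, 185), (165, 129), (168, 247), (171, 179), (174, 137), (177, 247), (180, 157), (183, 157), (186, 247), (189, 123), (192, 207), (195, 247), (198, 92), (201, 252), (204, 246), (207, 246), (210, 246), (213, 246), (216, 246), (219, 246), (222, 246), (225, 245), (228, 246), (231, 246), (234, 246), (237, 245),
[... 1768 characters left out ...]
80, 246), (282, 247), (284, 247), (286, 246), (288, 155), (290, 151), (292, 153), (294, 151), (296, 152), (298, 151), (300, 152), (302, 151), (304, 151), (306, 151), (308, 151), (310, 150), (312, 150), (314, 149), (316, 149), (318, 144), (320, 110), (322, 110), (324, 109), (326, 108), (328, 109), (330, 107), (332, 106), (334, 176), (336, 176), (338, 175), (340, 175), (342, 175), (344, 175), (346, 175), (348, 175), (350, 174), (352, 174), (354, 173), (356, 173), (358, 174), (360, 169), (362, 170), (364, 156), (366, 87), (368, 86), (370, 86), (372, 85), (374, 84), (376, 84), (378, 84), (380, 83), (382, 81), (384, 83), (386, 80), (388, 81), (390, 81), (392, 80), (394, 80), (396, 79), (398, 79)]
```

```bash
python3 - <<'E'
from h import *
im=grab('wrist'); o=im['obs']; u=np.array([np.cos(np.radians(7.3)),np.sin(np.radians(7.3)),0]); n=np.array([-u[1],u[0],0]); bay=np.array([465,-22.6,0])
for z in (52,54,57,60):
  p=ray(im,[(258.5,150),(361.5,150),(260,200),(361,200),(300,81.5),(300,253.5)],z)-bay
  print(z,(p[:4]@n).round(1),(p[4:]@u).round(1))
for k,(nm,w,h0) in {'b':('side','s15.png',0),'a':('side','side0.png',0)}.items():pass
# bystanders: difference of start/end side pictures outside moved parts
a=cv2.imread('pics/side0.png').astype(int);b=cv2.imread('pics/s15.png').astype(int)
for k,(x,y) in {'dish':(240,231),'term':(327,322),'spud':(393,237),'glasses':(140,400),'mouse':(348,147)}.items():
  print(k,np.abs(a-b)[y-10:y+10,x-14:x+14].mean().round(1))
print(o['ft_force'])
E
```

```text
52 [ 34.3 -34.9  34.5 -35.8] [ 55.4 -61.5]
54 [ 34.1 -34.6  34.2 -35.5] [ 55.2 -60.8]
57 [ 33.7 -34.2  33.8 -35.1] [ 54.9 -59.8]
60 [ 33.3 -33.9  33.4 -34.7] [ 54.6 -58.7]
dish 5.3
term 2.7
spud 2.4
glasses 6.7
mouse 18.7
[ 0.20275289 -0.02953513  0.02812329]
```

At the seated height of z=54 the cover measures 116.0 x 69.5 mm, so it is level and fully down. The arm is clear of everything.

```bash
python3 -c "
from workcell import ctrl; print(ctrl.close_job())"
```

```text
the job is handed in; nothing more can be done
None
```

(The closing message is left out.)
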